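# Sort two trivet slats into the clamp and hold them clamped

### The job

Lay each of the two loose wooden slats flat in the row of the clamp bed that fits its length (the longer one in the wide row next to the fixed jaw, the shorter one in the narrow row) and let go of them. Then pump the clamp's trigger towards its fixed post, squeeze after squeeze and never by pushing the bar or pad itself, until the sprung pad has closed both slats up tight against the fixed jaw. Finish while still holding the trigger squeezed, with the pad pressed about half way in on its springs and at no time all the way, which would crush the wood; leave the tin, the timer and the mug alone.

Things in the scene. Friction and masses are not known exactly. Their poses are not given: they have to be found in the camera images.
- clamp: Bar clamp on an aluminium bed, fixed to the worktop, 475 mm long. Origin on the worktop; z up; +y is the clamping direction. In its frame (mm): bed top z = 12, x -70 to 70, y -75 to 165; fixed jaw's face at y = 130, top z = 44; drive housing x -32 to 32, y -225 to -75, top z = 58; the toothed bar sticks out of it to y = -313 at most. Slats lie crosswise on the bed, length along x.
- wide_row (a point): Centre of the wide row, on the bed's top: clamp x 0, y 92.5, z 12 mm. The row spans clamp y 55 to 130 mm (jaw face), with 108 mm in x between its plywood side rails (rail tops 26 mm above the worktop).
- narrow_row (a point): Centre of the narrow row, on the bed's top: clamp x 0, y 20, z 12 mm. It spans clamp y -15 to 55 mm, with 84 mm in x between its rails (tops 26 mm above the worktop). It runs open into the wide row, so the short slat can slide on towards the jaw.
- post (a point): Centre of the outer face (turned to clamp +y) of the fixed black post, at clamp y = -130 mm, 95 mm above the worktop. Post: 32 mm wide in x, 12 mm thick, 58 to 125 mm above the worktop. From the trigger's outer face to this face: 70 mm released, 40 mm fully squeezed. The post does not give, so a finger that closes on it stops; the trigger may also be pushed by a finger on its outer face alone.
- long_slat: Longer wooden slat, 100 x 24 x 20 mm (x, y, z), loose, 50 g x 0.8 to 1.3. Origin at the centre of its underside; x along its length.
- short_slat: Shorter, otherwise identical wooden slat, 76 x 24 x 20 mm, loose, same mass. Origin at the centre of its underside; x along its length.
- trigger_push (a point): Centre of the outer face (turned to clamp -y, away from the post) of the grey upright trigger plate: 95 mm above the worktop, clamp y = -200 mm when released; moves with the trigger. The plate is 32 mm wide in x, 10 mm thick in y and stands free from 58 to 125 mm above the worktop.
- trigger (a joint): Trigger travel towards the post along clamp +y, 0 (released) to 0.030 m (fully squeezed). A light spring (2 to 4 N) returns it. Squeezing drives the bar 1:1 by a pawl on a rack of 6 mm pitch (up to 6 mm of each squeeze is lost taking up the next tooth); on the way back the bar stays where it is.
- bar (a joint): Travel of the toothed steel bar (with back plate and pad) along clamp +y, 0 to 0.145 m; starts at 0 to 0.012. Only the trigger may drive it. Friction of about 2.5 N keeps it in place when the trigger is released, so a pad pressed in by more than about 3 mm springs the bar back unless the trigger is held.
- pad_front (a point): Centre of the front face of the rubber pad (60 wide in x, 8 thick, 26 mm tall), which rides on two rods and springs in front of the bar's back plate and presses the shorter slat; 22 mm above the worktop, clamp y = -30 mm + bar travel - pad travel.
- pad (a joint): How far the pad is pushed back towards the back plate on its springs, 0 (free) to 0.020 m (bottomed). 0.8 N per mm. Brass collars on the rods mark half way (they reach the back plate at about 0.010 m). With the slats together the pad touches them at clamp y = 82 mm. Crushing starts at 0.019.
- tin_1: Food tin, 57 mm across, 72 mm tall, a bystander. Origin at the centre of its underside.
- kitchen_timer: Round kitchen timer, 66 mm across, 62 mm tall, a bystander. Origin at the centre of its underside.
- mug_1: White mug, 59 x 83 x 55 mm, a bystander. Origin at the centre of its underside.
Not all that is in view belongs to the job. Leave any turquoise look-alike of the long_slat alone. Leave any red look-alike of the short_slat alone.

How it is judged:
On the way:
1. each slat lies flat in its own row, let go (y of long_slat in the frame of clamp between 0.064 and 0.121 m and x of long_slat in the frame of clamp between -0.008 and 0.008 m and z of each of long_slat, short_slat in the frame of clamp below 0.016 m and y of short_slat in the frame of clamp between -0.012 and 0.06 m and x of short_slat in the frame of clamp between -0.008 and 0.008 m and contact force between the fingers and long_slat below 0.3 N and contact force between the fingers and short_slat below 0.3 N), for 0.2 s.
At the end, for the whole second after the job is handed in: Fingers hold the trigger squeezed (over 2 N, over 2 mm); pad pressed in 5 to 16 of 20 mm; pad on short slat, short on long press over 3 N each; long slat within 4 mm of the jaw; slats at rest, flat, square within 0.1 rad, centred within 12 mm (long), 16 mm (short), not touched by the fingers (value of joint pad between 0.005 and 0.016 m and contact force between pad and short_slat above 3 N and contact force between short_slat and long_slat above 3 N and contact force between the fingers and trigger above 2 N and value of joint trigger above 0.002 m and z of each of long_slat, short_slat in the frame of clamp below 0.016 m and x of long_slat in the frame of clamp between -0.012 and 0.012 m and x of short_slat in the frame of clamp between -0.016 and 0.016 m and angle between the y axis of each of long_slat, short_slat and the y axis of clamp, either way round below 0.1 rad and linear speed of short_slat below 0.01 m/s and contact force between the fingers and long_slat below 0.3 N and contact force between the fingers and short_slat below 0.3 N and y of long_slat in the frame of clamp above 0.114 m); the arm keeps its last pose, push and grip.
It fails at once if the pad is pressed all the way in, or presses the slat with more than 17 N (crushed) (value of joint pad above 0.019 m or contact force between pad and short_slat above 17 N).
It fails at once if the robot pushes the bar or the pad itself (more than 5 N) (contact force between any of the arm, the fingers and bar above 5 N or contact force between any of the arm, the fingers and pad above 5 N).
It fails at once if the tin, the timer or the mug is moved by more than 30 mm (distance of any of tin_1, kitchen_timer, mug_1 from where it was at the start of the episode above 0.03 m).
It also fails if it takes over 72 s, if anything falls off the work surface, if the arm or the gripper's body presses on something with over 40 N, if the wrist force passes 120 N, or if a joint passes its speed limit or range.

### The arm

A 7-joint arm with a two-finger parallel gripper is mounted at the origin on a cart in front of the work surface, level with it; the furniture and walls round the work are solid. World frame = base frame: x ahead of the robot, y to its left, z up, the work surface at z = 0. Lengths are in m, angles in rad, forces in N, time in s.
With the tool pointing down it reaches from about 0.375 to 0.925 m from the base axis. Payload 3.1 kg.
Tool frame: the origin (TCP) lies at the very end of the fingers, on their centre line; the grasp point (between the pads) lies 19 mm behind it; z points along the fingers, y is the line along which they close (so a half turn about z gives the same grasp; the last joint's range is limited). The gripper opens to 85 mm and grips with 20 to 120 N. Pads are 22 mm wide; open, the fingers measure 114 mm over their backs; the gripper's body (76 mm by 85 mm) begins 54 mm behind the grasp point. The pads swing forward as they close: fully open they stand 13 mm farther back than shut.
Start: joints at [1.044, 0.383, 0.044, 1.598, -0.018, 1.161, -0.05], TCP at [0.27, -0.591, 0.209] pointing down, gripper open.
Joint ranges: [-2.61, 2.61], [-0.41, 2.15], [-1.48, 1.57], [0, 2.5], [-1.57, 4.71], [0.05, 1.97], [-2.85, 2.85]. Speed limits (rad/s): [2.79, 2.79, 3.14, 3.14, 3.14, 3.14, 3.14].

### API

Orientations are given as a rotation vector (axis times angle).
In Python, from rig import monitor, viewer, workorder gives the robot as it stands.
- The arm moves only by the tool jog_arm, never from a script. Its argument "motion" is a list of rows, each a list of 3 entries, a list of its own where there are three numbers: the finger opening in mm, from 0 to 85.4, then the shift along the tool's x, y, z in units of 50 mm (1.0 is 50 mm), then the turn about the tool's z in rad. In form: [[claw, [tx, ty, tz], spin], ...]. A call has 1 to 8 rows; each row shifts and turns the commanded pose from where the row before left it, along the tool's axes as they then stand; what a row does not reach is not made up. A row lasts 1/10 s, in which the tool goes at most 50 mm and 8.59 degrees, less where a joint would pass 70% of its speed; a pose out of reach is approached as far as the arm can. A call is refused whole if a number of a shift passes 1 or a number of a turn 0.15, either way. A call with a gripper value outside its range is refused whole. The fingers move at their own pace and stop on an object; the grip force is fixed at half the most. Time passes only in rows, so rows that do not move let the fingers close. It gives the time, the measured TCP pose, the force, the opening and the grip force at its end, in the units of the state.
- monitor.state(): the state, without advancing time (a new reading comes with each control period).
- viewer.get_image(name): name is "side" or "top"; returns a dict with "image" (384x512x3 uint8, red, green, blue), "range_z" (384x512 float32, m along the optical axis (not along the pixel's ray), 0 where there is no reading), "fov_y" (degrees; the focal length in pixels is half the picture's height over the tangent of half this angle, whatever the lens; pixels are square), "cx", "cy" (the principal point, pixels), "dist" ([k1, k2, p1, p2, k3] as OpenCV has them; the pictures are not rectified), "R" (3x3) and "t" (3): a world point X has camera coordinates R X + t. Camera axes: x right, y down, z forward; pixel columns grow to the right and rows downward; lengths in m; the calibration is good to about 2 mm. A picture is of the moment at which its call begins.
- workorder.finish_job(): hands the job in; it is judged then, once.
The state is a dict: "time": time; "joint_positions": joint angles; "qd": joint speeds; "joint_torque": joint torques, N m; "position": TCP position; "tool_rot": TCP orientation; "contact_force": force on the tool from outside, world axes, zero at the start; "moment": the same for the moment, N m; "width": opening from 0.0 (shut) to 1.0 (fully open); "finger_force": force on a finger pad.
Only numpy, scipy, OpenCV 4.12 (cv2) and the standard library are available. Lean on these libraries where they do the work, as an engineer would, in place of code of your own. Each camera call takes 0.05 s, during which the arm holds its last target. There are 200 camera calls.

## Working session

There is one attempt and no reset: what is moved stays moved. The work goes in short steps, Python scripts to look and compute and a tool call to move; the robot and the scene stay as the last step left them, time stands still between calls to the robot, and variables do not carry over. Pictures are saved under pics/ and viewed, at most 10 in all, crops included, and the job is handed in when it is done.

Besides the shell and the picture viewer there is one more tool, called after "Call:" as name(argument=value, ...) on one line, values as JSON. jog_arm: Moves the arm, as the interface text tells. Its arguments: {"type":"object","properties":{"motion":{"type":"array"}},"required":["motion"]}

```bash
mkdir -p pics; ls
cat > h.py <<'E'
import numpy as np, cv2
from rig import monitor, viewer, workorder
def cam(n):
    d=viewer.get_image(n); im=d["image"]; f=im.shape[0]/2/np.tan(np.radians(d["fov_y"])/2)
    d["K"]=np.array([[f,0,d["cx"]],[0,f,d["cy"]],[0,0,1]]); d["R"]=np.array(d["R"]); d["t"]=np.array(d["t"]); d["D"]=np.array(d["dist"],float); return d
def onplane(d,px,z):
    px=np.array(px,float).reshape(-1,1,2)
    u=cv2.undistortPointsIter(px,d["K"],d["D"],None,None,(3,50,1e-9)).reshape(-1,2)
    r=np.c_[u,np.ones(len(u))]@d["R"]; c=-d["R"].T@d["t"]
    return c+r*((z-c[2])/r[:,2])[:,None]
def proj(d,X):
    return cv2.projectPoints(np.array(X,float).reshape(-1,1,3),cv2.Rodrigues(d["R"])[0],d["t"],d["K"],d["D"])[0].reshape(-1,2)
def cloud(d):
    z=d["range_z"]; h,w=z.shape; v,u=np.mgrid[:h,:w]
    p=cv2.undistortPointsIter(np.c_[u.ravel(),v.ravel()].astype(float).reshape(-1,1,2),d["K"],d["D"],None,None,(3,50,1e-9)).reshape(-1,2)
    P=np.c_[p,np.ones(len(p))]*z.reshape(-1,1); P=(P-d["t"])@d["R"]; P[z.ravel()==0]=np.nan
    return P.reshape(h,w,3)
def save(n,im,s=1):
    cv2.imwrite("pics/"+n,cv2.resize(im[:,:,::-1],None,fx=s,fy=s,interpolation=cv2.INTER_CUBIC))
E
python3 - <<'E'
from h import *
for n in("top","side"):
    d=cam(n); save(n+"0.png",d["image"],1.5); print(n,-d["R"].T@d["t"],d["fov_y"],d["D"])
s=monitor.state(); print({k:np.round(v,3) for k,v in s.items()})
E
```

```text
pics
top [0.43964607 0.0281155  1.25770926] 50.15534037780829 [0.05213612 0.         0.         0.         0.        ]
side [0.60052627 1.22844462 0.70358787] 42.2122477587904 [-0.07573434  0.          0.          0.          0.        ]
{'time': np.float64(0.1), 'joint_positions': array([ 1.044,  0.384,  0.044,  1.599, -0.018,  1.161, -0.05 ]), 'qd': array([-0.001, -0.002,  0.   , -0.003,  0.001, -0.001,  0.   ]), 'joint_torque': array([ 3.0000e-03, -4.3473e+01,  1.0290e+00, -2.5046e+01,  1.1000e-02,
        6.0000e-03, -0.0000e+00]), 'position': array([ 0.27 , -0.59 ,  0.208]), 'tool_rot': array([-3.067e+00, -6.680e-01,  1.000e-03]), 'contact_force': array([ 0.372,  0.092, -0.296]), 'moment': array([ 0.019, -0.034,  0.003]), 'finger_force': np.float64(0.0), 'width': np.float64(0.999)}
```

View pics/top0.png

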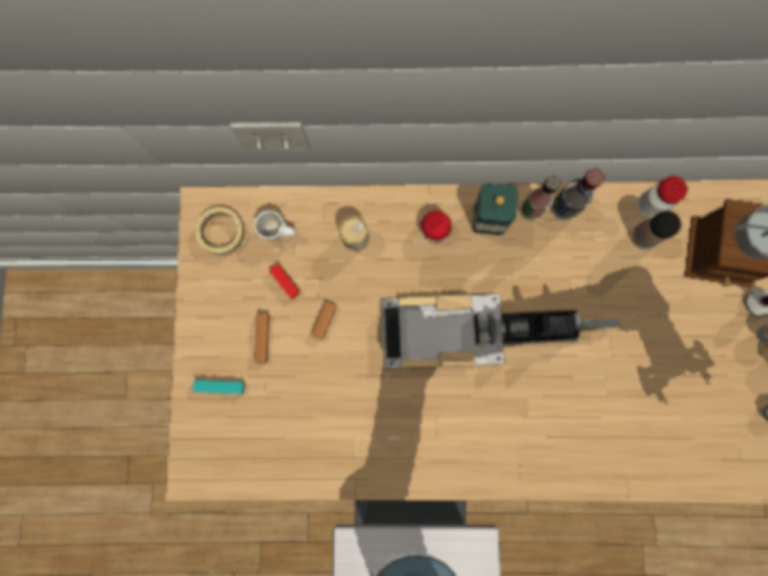

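View pics/side0.png

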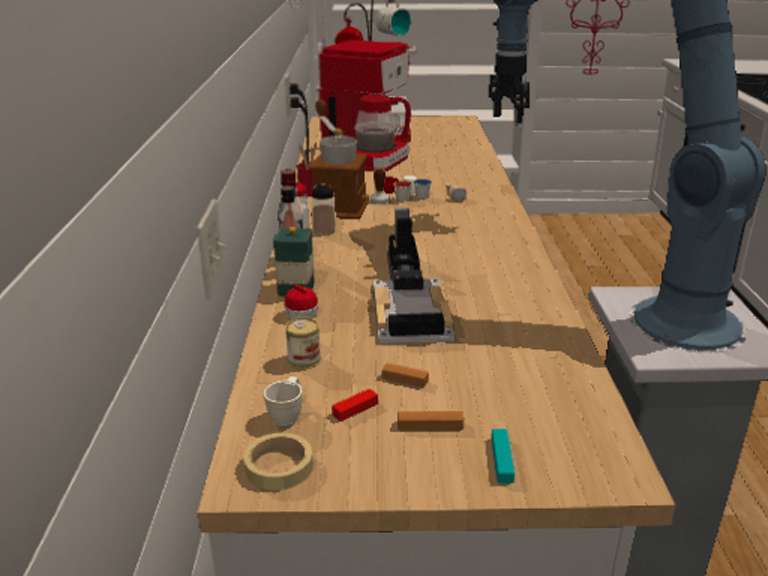

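Top view (768x576 picture): two brown slats at (262,337), the longer, and (323,320), the shorter. Red (284,281) and turquoise (218,387) are look-alikes to leave alone. The clamp has its jaw at (392,333) and its bar at (600,323). The tin is at (353,232), the timer at (436,226) and the mug at (270,225).

Run:
```python
from h import *
d=cam("top"); im=d["image"]; hsv=cv2.cvtColor(im,cv2.COLOR_RGB2HSV)
save("crop1.png",im[170:270,110:430],2.5)
P=cloud(d)
# slats
H,S,V=[hsv[:,:,i].astype(int) for i in range(3)]
for (u,v) in((175,225),(215,213)):print(hsv[v,u],np.round(P[v,u],3))
m=((H<16)&(H>4)&(S>140)&(V>70)&(V<190)).astype(np.uint8); m[:, :160]=0;m[:,235:]=0;m[:190]=0;m[260:]=0
for c in cv2.findContours(m,0,1)[0]:
    if cv2.contourArea(c)<60: continue
    X=onplane(d,c[:,0,:],0.02)[:,:2]*1000
    print(cv2.contourArea(c),cv2.minAreaRect(X.astype(np.float32)))
# clamp by height
z=P[:,:,2];sub=(slice(190,255),slice(245,420))
for lo,hi,nm in((.007,.017,"bed"),(.038,.05,"jaw/plate"),(.05,.065,"housing"),(.11,.135,"post/trig")):
    mm=np.zeros(z.shape,np.uint8); mm[sub]=((z>lo)&(z<hi))[sub]
    for c in cv2.findContours(mm,0,1)[0]:
        if cv2.contourArea(c)<15: continue
        q=P[c[:,0,1],c[:,0,0]]; r=cv2.minAreaRect((q[:,:2]*1000).astype(np.float32)); print(nm,np.round(r[0],1),np.round(r[1],1),round(r[2],2),np.round(np.median(q[:,2]),4))
# bystanders
for nm,(u,v) in dict(tin=(235,154),timer=(290,150),mug=(180,150)).items(): print(nm,np.round(P[v,u],3))
```

```text
[ 14 155 170] [0.517 0.304 0.02 ]
[ 14 155 169] [0.553 0.183 0.02 ]
194.0 ((519.2698974609375, 306.6964416503906), (21.62383270263672, 93.58763885498047), 89.07550048828125)
143.0 ((552.3121337890625, 181.97640991210938), (22.061567306518555, 72.42513275146484), 67.21720886230469)
bed [ 526.8 -288.2] [64.3  6.3] 89.62 0.0113
bed [ 524.5 -214.1] [ 9.1 33.3] 4.3 0.0109
bed [ 552.9 -213. ] [31.2  9.6] 89.94 0.0122
bed [ 533.7 -131.2] [139.2 390.4] 2.23 0.0119
jaw/plate [ 532.9 -123.1] [56.   7.3] 2.57 0.0412
jaw/plate [ 534.3 -153.4] [59.2 12.9] 3.6 0.0428
jaw/plate [528.2  43.7] [29.7 98.3] 89.75 0.0434
housing [ 539.8 -278.2] [32.  27.1] 89.15 0.0541
housing [ 537.8 -247.1] [ 55.6 137.8] 0.87 0.0539
housing [ 563.7 -283.9] [ 7.6 59.1] 3.8 0.0534
post/trig [ 537.3 -237.5] [12.3 30.5] 86.45 0.1212
post/trig [ 539.8 -295.6] [ 9.9 30.1] 86.37 0.121
tin [0.723 0.119 0.071]
timer [ 0.739 -0.045  0.05 ]
mug [0.753 0.297 0.007]
```

View pics/crop1.png

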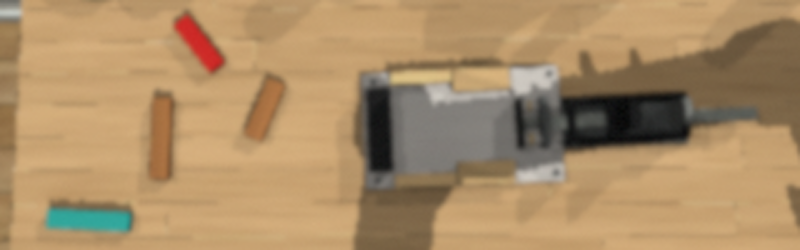

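The crop confirms it: the long brown slat is at (160,137) in the crop and the short brown one at (265,108). The red and turquoise ones are decoys.

Call:
jog_arm(motion=[[50, [0, 0, 0], 0.15], [50, [0, 0, 0], 0.15], [50, [0, 0, 0], 0.145], [50, [0.9, 0, 0], 0], [50, [0.9, 0, 0], 0], [50, [0.9, 0, 0], 0], [50, [0.9, -0.4, 0], 0], [50, [0.9, -0.4, 0], 0]])

```text
time: 0.95
position: [0.4967, -0.5547, 0.2079]
tool_rot: [-3.141, 0.028, 0.002]
contact_force: [0.2, -0.9, 0.4]
width: 0.589
finger_force: 0.0
```

```bash
cat >> h.py <<'E'
from scipy.spatial.transform import Rotation as Ro
O=np.array([532.8,-101.]);A=0.036
def clamp2w(x,y): return O+np.array([x*np.cos(A)-y*np.sin(A),x*np.sin(A)+y*np.cos(A)])
def w2clamp(X):
    d=np.array(X)[...,:2]*1000-O; return np.stack([d[...,0]*np.cos(A)+d[...,1]*np.sin(A),-d[...,0]*np.sin(A)+d[...,1]*np.cos(A)],-1)
def delta(x,y,z,psi):
    "shift in tool axes (units of 50 mm) AFTER the spin, to world mm target with tool-x yaw psi"
    s=monitor.state(); R=Ro.from_rotvec(s["tool_rot"]).as_matrix(); p0=np.arctan2(R[1,0],R[0,0])
    e=np.array([x,y,z])-np.array(s["position"])*1000
    t=np.array([e[0]*np.cos(psi)+e[1]*np.sin(psi),e[0]*np.sin(psi)-e[1]*np.cos(psi),-e[2]])/50
    print("t",s["time"],"pos",np.round(np.array(s["position"])*1000,1),"psi",round(p0,3),"toolz",np.round(R[:,2],3),"w",round(s["width"]*85.4,1),"ff",s["finger_force"],"cf",np.round(s["contact_force"],2),"| spin",round(p0-psi,3),"shift",np.round(t,3))
E
python3 -c "
from h import *
delta(519.3,306.7,120,-0.016)"
```

```text
t 0.95 pos [ 496.7 -554.7  207.9] psi -0.018 toolz [-0.001  0.    -1.   ] w 50.3 ff 0.0 cf [ 0.23 -0.87  0.37] | spin -0.002 shift [  0.176 -17.233   1.758]
```

Call:
jog_arm(motion=[[50, [0, -0.9, 0], 0], [50, [0, -0.9, 0], 0], [50, [0, -0.9, 0], 0], [50, [0, -0.9, 0], 0], [50, [0, -0.9, 0], 0], [50, [0, -0.9, 0], 0], [50, [0, -0.9, 0], 0], [50, [0, -0.9, 0], 0]])

```text
time: 1.75
position: [0.5012, -0.1929, 0.2085]
tool_rot: [-3.141, 0.025, 0.001]
contact_force: [0.9, -0.1, -0.2]
width: 0.582
finger_force: 0.0
```

Call:
jog_arm(motion=[[50, [0, -0.9, 0], 0], [50, [0, -0.9, 0], 0], [50, [0, -0.9, 0], 0], [50, [0, -0.9, 0], 0], [50, [0, -0.9, 0], 0], [50, [0, -0.9, 0], 0], [50, [0, -0.9, 0], 0], [50, [0, 0, 0], 0]])

```text
time: 2.55
position: [0.5054, 0.1295, 0.2091]
tool_rot: [-3.137, 0.005, -0.0]
contact_force: [-0.3, -0.5, 0.4]
width: 0.585
finger_force: 0.0
```

```bash
python3 -c "
from h import *
delta(519.3,306.7,100,-0.016)"
```

```text
t 2.55 pos [505.4 129.5 209.1] psi -0.003 toolz [ 0.     0.005 -1.   ] w 50.0 ff 0.0 cf [-0.31 -0.53  0.41] | spin 0.013 shift [ 0.222 -3.548  2.182]
```

Call:
jog_arm(motion=[[50, [0.1, -0.9, 0.4], 0.013], [50, [0.1, -0.9, 0.4], 0], [50, [0, -0.9, 0.4], 0], [50, [0, -0.85, 0.4], 0], [50, [0, 0, 0.5], 0], [50, [0, 0, 0], 0], [50, [0, 0, 0], 0]])

```text
time: 3.25
position: [0.5213, 0.2953, 0.103]
tool_rot: [3.139, -0.048, -0.003]
contact_force: [0.4, -0.2, 0.3]
width: 0.584
finger_force: 0.0
```

```bash
python3 -c "
from h import *
delta(519.3,306.7,4,-0.016)"
```

```text
t 3.25 pos [521.3 295.3 103. ] psi -0.031 toolz [-0.002 -0.002 -1.   ] w 49.9 ff 0.0 cf [ 0.42 -0.25  0.33] | spin -0.015 shift [-0.043 -0.228  1.98 ]
```

Call:
jog_arm(motion=[[50, [-0.04, -0.23, 0], -0.015], [50, [0, 0, 0.5], 0], [50, [0, 0, 0.6], 0], [50, [0, 0, 0.5], 0], [50, [0, 0, 0.36], 0], [50, [0, 0, 0], 0], [50, [0, 0, 0], 0]])

```text
time: 3.95
position: [0.5209, 0.3092, 0.0072]
tool_rot: [-3.14, 0.024, -0.003]
contact_force: [-0.2, 0.3, -0.1]
width: 0.588
finger_force: 0.0
```

```bash
python3 -c "
from h import *
delta(519.3,306.7,4,-0.016)"
```

```text
t 3.95 pos [520.9 309.2   7.2] psi -0.015 toolz [ 0.002  0.001 -1.   ] w 50.2 ff 0.0 cf [-0.23  0.27 -0.14] | spin 0.001 shift [-0.032  0.05   0.064]
```

Call:
jog_arm(motion=[[50, [-0.03, 0.05, 0.06], 0], [15, [0, 0, 0], 0], [15, [0, 0, 0], 0], [15, [0, 0, 0], 0], [15, [0, 0, 0], 0], [15, [0, 0, 0], 0], [15, [0, 0, 0], 0]])

```text
time: 4.65
position: [0.5182, 0.3064, 0.0028]
tool_rot: [-3.141, 0.022, 0.0]
contact_force: [-0.5, 0.4, 0.9]
width: 0.176
finger_force: 0.0
```

Call:
jog_arm(motion=[[15, [0, 0, 0], 0], [15, [0, 0, -0.3], 0], [15, [0, 0, -0.5], 0], [15, [0, 0, -0.6], 0], [15, [0, 0, -0.6], 0], [15, [0, 0, 0], 0]])

```text
time: 5.25
position: [0.522, 0.3094, 0.1093]
tool_rot: [-3.135, 0.022, -0.015]
contact_force: [0.6, 0.7, 1.4]
width: 0.182
finger_force: 0.0
```

Run:
```python
from h import *
x,y=clamp2w(0,91); print(x,y); delta(x,y,100,A)
d=cam("side"); u,v=proj(d,[monitor.state()["position"]])[0].astype(int); save("g1.png",d["image"][max(0,v-90):v+70,max(0,u-110):u+110],3)
```

```text
529.5247075701478 -10.058961631731108
t 5.25 pos [522.  309.4 109.3] psi -0.014 toolz [ 0.01   0.006 -1.   ] w 15.5 ff 0.0 cf [0.64 0.67 1.44] | spin -0.05 shift [-0.08   6.39   0.186]
```

View pics/g1.png

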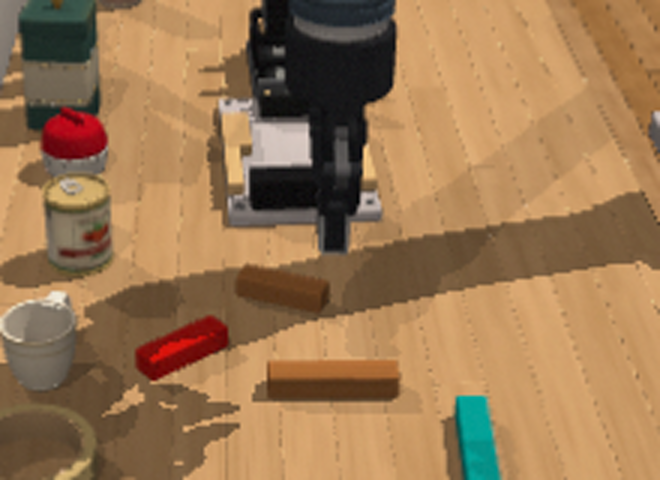

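The grasp missed: the fingers are shut on nothing and the long slat is still on the table at (333,380) in the crop. I'll measure where it is now.

```bash
cat >> h.py <<'E'
def slats(d,box=(160,235,190,260)):
    hsv=cv2.cvtColor(d["image"],cv2.COLOR_RGB2HSV).astype(int); H,S,V=hsv[:,:,0],hsv[:,:,1],hsv[:,:,2]
    m=((H<16)&(H>4)&(S>140)&(V>50)&(V<190)).astype(np.uint8); k=np.zeros_like(m); a,b,c,e=box; k[c:e,a:b]=1
    for c in cv2.findContours(m*k,0,1)[0]:
        if cv2.contourArea(c)>50:
            r=cv2.minAreaRect((onplane(d,c[:,0,:],0.02)[:,:2]*1000).astype(np.float32)); print("slat",np.round(r[0],1),np.round(r[1],1),round(r[2],1))
E
python3 - <<'E'
from h import *
d=cam("top"); slats(d); P=cloud(d); save("top2.png",d["image"][170:270,110:310],4)
s=cam("side"); hsv=cv2.cvtColor(s["image"],cv2.COLOR_RGB2HSV).astype(int)
H,S,V=hsv[:,:,0],hsv[:,:,1],hsv[:,:,2]; Q=cloud(s)
for (u,v) in((287,275),(270,248),(287,281)): print(hsv[v,u],np.round(Q[v,u],4))
# side cloud, points on slat tops (z 15-25 mm)
m=((Q[:,:,2]>.014)&(Q[:,:,2]<.026)&(H<16)&(H>4)&(S>130)); q=Q[m]*1000
for lo,hi in((270,345),(140,230)):
    w=q[(q[:,1]>lo)&(q[:,1]<hi)&(q[:,0]>440)&(q[:,0]<600)]; print(len(w),cv2.minAreaRect(w[:,:2].astype(np.float32)),w[:,2].mean())
E
```

```text
slat [494.8 307.7] [45.1 21.1] 1.5
slat [551.2 181.6] [21.1 70.6] 67.8
[ 13 172 181] [0.5173 0.3023 0.0202]
[ 13 178 103] [0.5516 0.189  0.0199]
[ 14 181  83] [0.5183 0.3185 0.0155]
360 ((518.6011352539062, 309.48712158203125), (27.738819122314453, 98.65507507324219), 88.6636962890625) 19.018553253926044
212 ((552.9165649414062, 183.25686645507812), (28.9105224609375, 75.83692932128906), 65.53475952148438) 19.34170027228713
```

View pics/top2.png

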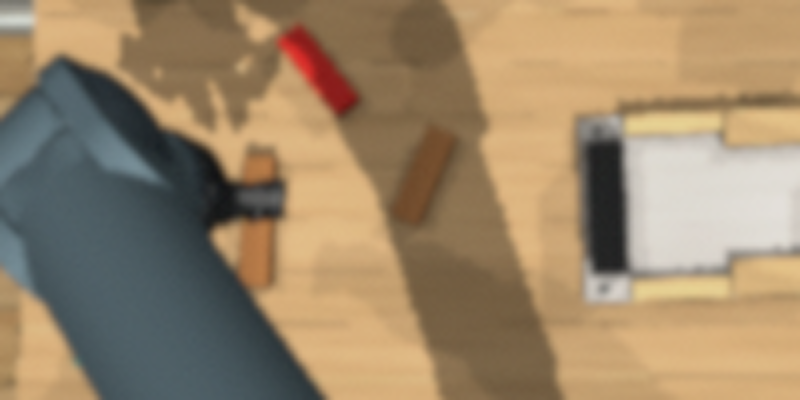

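Run:
```python
from h import *
p=np.array(monitor.state()["position"])*1000; print(p, monitor.state()["width"])
for n in("side","top"):
    d=cam(n); Q=cloud(d).reshape(-1,3)*1000
    w=Q[(abs(Q[:,0]-p[0])<50)&(abs(Q[:,1]-p[1])<70)&(Q[:,2]>40)&(Q[:,2]<230)]
    print(n,len(w))
    for z in range(90,190,10):
        k=w[(w[:,2]>=z)&(w[:,2]<z+10)]
        if len(k): print(z,len(k),np.round(k.min(0),1),np.round(k.max(0),1))
```

```text
[518.05336741 306.23203062 103.19929204] 0.180107337547011
side 558
120 13 [508.5 296.1 127.2] [528.4 321.6 130. ]
130 34 [508.4 292.6 131.9] [528.8 328.4 139.7]
140 40 [508.9 295.3 140.2] [529.1 329.4 149.8]
150 38 [508.9 316.7 150.1] [528.3 331.9 159.6]
160 14 [511.8 292.3 160.5] [530.8 328.2 169.3]
170 37 [505.4 292.7 170.3] [532.3 347.7 180. ]
180 26 [505.7 296.6 180. ] [531.7 355.5 189.9]
top 114
130 3 [507.8 292.5 131.2] [510.6 295.2 132.3]
150 2 [511.5 285.1 152.7] [511.9 286.4 158.7]
170 5 [505. 272. 170.] [510.6 288.9 176.4]
180 9 [504.5 272.1 180. ] [530.9 287.2 188.1]
```

The clouds put the real fingertips about 23 mm above the reported TCP, so I must go lower. I'll descend in stages and watch the force.

Call:
jog_arm(motion=[[50, [0, -0.02, 0.4], 0], [50, [0, 0, 0.5], 0], [50, [0, 0, 0.5], 0], [50, [0, 0, 0.46], 0], [50, [0, 0, 0.1], 0], [50, [0, 0, 0], 0], [50, [0, 0, 0], 0]])

```text
time: 6.2
position: [0.5186, 0.3079, 0.0053]
tool_rot: [-3.141, 0.022, -0.001]
contact_force: [1.0, -0.0, -0.3]
width: 0.588
finger_force: 0.0
```

Call:
jog_arm(motion=[[50, [0, 0, 0.1], 0], [50, [0, 0, 0.1], 0], [50, [0, 0, 0], 0]])

```text
time: 6.5
position: [0.518, 0.3072, -0.0054]
tool_rot: [3.141, -0.022, -0.001]
contact_force: [0.3, -0.7, 0.8]
width: 0.583
finger_force: 0.0
```

Run:
```python
from h import *
delta(518.8,308,-16,-0.018)
p=np.array(monitor.state()["position"])*1000
d=cam("side"); Q=cloud(d).reshape(-1,3)*1000
w=Q[(abs(Q[:,0]-p[0])<20)&(abs(Q[:,1]-p[1])<70)&(Q[:,2]>-5)&(Q[:,2]<100)]
for z in range(-5,60,5):
        k=w[(w[:,2]>=z)&(w[:,2]<z+5)]
        if len(k): print(z,len(k),np.round(k.min(0),1),np.round(k.max(0),1))
u,v=proj(d,[p/1000])[0].astype(int); save("g2.png",d["image"][v-70:v+40,u-80:u+80],4)
```

```text
t 6.5 pos [518.  307.2  -5.4] psi -0.014 toolz [-0. -0. -1.] w 49.8 ff 0.0 cf [ 0.29 -0.7   0.81] | spin 0.004 shift [ 0.016 -0.017  0.211]
-5 203 [498.1 237.3  -4.6] [538.  376.8  -0. ]
0 169 [498.3 238.2   0. ] [538.  377.1   4.8]
5 20 [499.9 316.6   5.1] [536.5 321.7   9.8]
10 12 [500.3 317.   10.3] [536.4 321.3  14.7]
15 38 [498.6 295.1  15.6] [537.5 321.6  20. ]
20 30 [499.  298.7  20.1] [537.9 338.6  23.9]
25 11 [508.7 278.7  26. ] [528.9 343.9  29.6]
30 22 [509.3 278.7  30.2] [528.9 346.9  34.8]
35 15 [509.1 279.6  35.1] [528.9 346.6  39.5]
40 21 [509.2 280.2  40. ] [529.4 347.3  44.9]
45 21 [509.2 334.2  45.6] [529.3 346.8  49.6]
50 11 [512.4 341.9  50.1] [525.7 347.   54.6]
55 1 [523.5 346.8  55.8] [523.5 346.8  55.8]
```

View pics/g2.png

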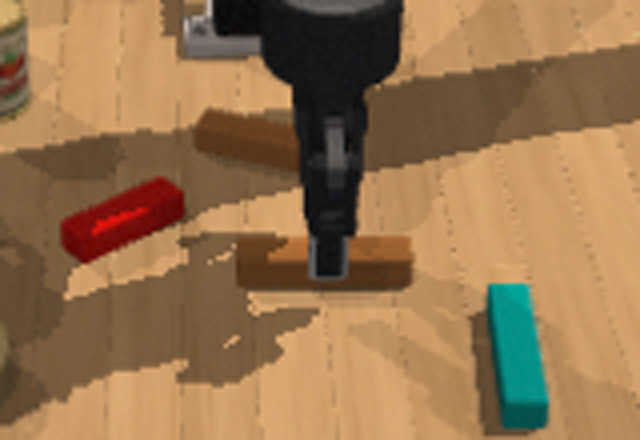

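The open fingers straddle the long slat at (325,262), with tips near z = 22 mm, so I'll go 14 mm lower and close.

Call:
jog_arm(motion=[[50, [0.01, -0.01, 0.15], 0], [50, [0, 0, 0.12], 0], [50, [0, 0, 0], 0], [15, [0, 0, 0], 0], [15, [0, 0, 0], 0], [15, [0, 0, 0], 0], [15, [0, 0, 0], 0], [15, [0, 0, 0], 0]])

```text
time: 7.35
position: [0.5189, 0.3081, -0.0185]
tool_rot: [-3.141, 0.022, -0.001]
contact_force: [0.5, 0.5, 0.9]
width: 0.264
finger_force: 61.7
```

Call:
jog_arm(motion=[[15, [0, 0, -0.3], 0], [15, [0, 0, -0.5], 0], [15, [0, 0, -0.5], 0], [15, [0, 0, -0.5], 0], [15, [0, 0, -0.2], 0], [15, [0, 0, 0], 0]])

```text
time: 7.95
position: [0.5203, 0.3089, 0.0839]
tool_rot: [-3.139, 0.022, -0.007]
contact_force: [-0.0, 0.3, -1.8]
width: 0.265
finger_force: 61.5
```

Run:
```python
from h import *
x,y=clamp2w(0,91); delta(x,y,65,A)
d=cam("top"); P=cloud(d)
# clamp refine: rail/bed edges along clamp x at bed height, per y band
Q=P.reshape(-1,3); c=w2clamp(Q); z=Q[:,2]*1000
for y0 in(-60,60,80,100,150):
    k=(abs(c[:,1]-y0)<8)&(z>6)&(abs(c[:,0])<90); print(y0,np.round(np.percentile(c[k,0],[0,2,98,100]),1), end=" ")
    k=(abs(c[:,1]-y0)<8)&(z>22)&(z<30)&(abs(c[:,0])<90); s=c[k,0]; print("rails",np.round([s[s<0].min(),s[s<0].max(),s[s>0].min(),s[s>0].max()],1) if (s<0).any() and (s>0).any() else "")
```

```text
t 7.95 pos [520.3 308.9  83.9] psi -0.014 toolz [ 0.004  0.002 -1.   ] w 22.6 ff 61.51073455810547 cf [-0.01  0.32 -1.79] | spin -0.05 shift [-0.045  6.382  0.377]
-60 [-82.5 -67.4  68.   69.2] rails [-2.9 -0.   2.8 18. ]
60 [-80.7 -68.8  66.2  70. ] rails [-69.4 -48.6  41.6  69.1]
80 [-68.5 -66.2  66.2  66.6] rails [-68.5 -56.2  53.9  66.6]
100 [-70.3 -67.6  65.3  68.1] rails [-70.2 -55.3  54.9  68.1]
150 [-68.4 -65.7  67.8  74.9] rails
```

Call:
jog_arm(motion=[[15, [0, 0.5, 0], -0.05], [15, [0, 0.8, 0], 0], [15, [0, 0.8, 0], 0], [15, [0, 0.8, 0], 0], [15, [0, 0.8, 0], 0], [15, [0, 0.8, 0], 0], [15, [0, 0.8, 0], 0], [15, [0, 0.5, 0], 0]])

```text
time: 8.8
position: [0.5259, 0.0134, 0.0793]
tool_rot: [3.139, 0.05, -0.007]
contact_force: [1.0, -1.5, -0.5]
width: 0.261
finger_force: 61.5
```

Call:
jog_arm(motion=[[15, [0, 0.4, 0], 0], [15, [0, 0, 0], 0], [15, [0, 0, 0], 0]])

```text
time: 9.1
position: [0.5274, -0.0017, 0.08]
tool_rot: [-3.14, -0.055, 0.004]
contact_force: [0.3, 0.0, -0.6]
width: 0.267
finger_force: 61.5
```

Run:
```python
from h import *
x,y=clamp2w(-0.5,91); delta(x,y,-4,A)
```

```text
t 9.1 pos [527.4  -1.7  80. ] psi 0.035 toolz [-0.003  0.001 -1.   ] w 22.8 ff 61.49371147155762 cf [ 0.32  0.   -0.6 ] | spin -0.001 shift [0.027 0.17  1.68 ]
```

Call:
jog_arm(motion=[[15, [0.03, 0.17, 0], 0], [15, [0, 0, 0.5], 0], [15, [0, 0, 0.6], 0], [15, [0, 0, 0.3], 0], [15, [0, 0, 0.1], 0], [15, [0, 0, 0], 0], [15, [0, 0, 0], 0]])

```text
time: 9.8
position: [0.5315, -0.0099, 0.0072]
tool_rot: [-3.141, -0.057, -0.003]
contact_force: [-0.2, -0.7, -0.3]
width: 0.261
finger_force: 61.5
```

Run:
```python
from h import *
x,y=clamp2w(-0.5,91); delta(x,y,-6,A)
```

```text
t 9.8 pos [531.5  -9.9   7.2] psi 0.036 toolz [ 0.002  0.    -1.   ] w 22.3 ff 61.47178530693054 cf [-0.23 -0.74 -0.35] | spin 0.0 shift [-0.05   0.001  0.264]
```

Call:
jog_arm(motion=[[15, [-0.05, 0, 0.12], 0], [15, [0, 0, 0.12], 0], [15, [0, 0, 0.02], 0], [15, [0, 0, 0], 0], [34, [0, 0, 0], 0], [34, [0, 0, 0], 0], [34, [0, 0, 0], 0]])

```text
time: 10.5
position: [0.528, -0.0104, -0.0067]
tool_rot: [-3.141, -0.056, -0.0]
contact_force: [0.7, 0.2, 0.4]
width: 0.397
finger_force: 0.0
```

Call:
jog_arm(motion=[[34, [0, 0, -0.3], 0], [34, [0, 0, -0.6], 0], [34, [0, 0, -0.6], 0], [34, [0, 0, -0.5], 0], [34, [0, -0.7, 0], 0], [50, [0, -0.9, 0], 0], [50, [0, -0.9, 0], 0], [50, [0, -0.9, 0], 0]])

```text
time: 11.3
position: [0.5222, 0.1609, 0.0948]
tool_rot: [-3.141, -0.055, -0.003]
contact_force: [1.2, 0.3, -0.6]
width: 0.586
finger_force: 0.0
```

Run:
```python
from h import *
delta(552.5,182.5,40,-0.398)
d=cam("top"); slats(d); slats(d,(235,345,190,255))
```

```text
t 11.3 pos [522.2 160.9  94.8] psi 0.035 toolz [ 0.002  0.    -1.   ] w 50.0 ff 0.0 cf [ 1.18  0.26 -0.56] | spin 0.433 shift [ 0.392 -0.633  1.097]
slat [527.8 -10. ] [90.9 15.3] 1.9
```

Call:
jog_arm(motion=[[50, [0, 0, 0], 0.145], [50, [0, 0, 0], 0.145], [50, [0, 0, 0], 0.145], [50, [0.39, -0.63, 0.5], 0], [50, [0, 0, 0.5], 0], [50, [0, 0, 0], 0], [50, [0, 0, 0], 0]])

```text
time: 12.05
position: [0.5513, 0.1803, 0.0435]
tool_rot: [3.078, -0.623, -0.002]
contact_force: [0.8, -0.2, -0.2]
width: 0.585
finger_force: 0.0
```

Run:
```python
from h import *
delta(552.5,182.5,-18,-0.4)
d=cam("side"); Q=cloud(d)*1000
m=((Q[:,:,2]>5)&(Q[:,:,2]<24)); q=Q[m]; w=q[(q[:,1]>135)&(q[:,1]<230)&(q[:,0]>500)&(q[:,0]<600)]; r=cv2.minAreaRect(w[:,:2].astype(np.float32)); print(r)
```

```text
t 12.05 pos [551.3 180.3  43.5] psi -0.399 toolz [-0.001 -0.001 -1.   ] w 50.0 ff 0.0 cf [ 0.76 -0.2  -0.23] | spin 0.001 shift [ 0.006 -0.05   1.23 ]
((545.9677124023438, 168.6512908935547), (60.81913757324219, 75.59205627441406), 67.60731506347656)
```

Call:
jog_arm(motion=[[50, [0, -0.05, 0.3], 0], [50, [0, 0, 0.4], 0], [50, [0, 0, 0.3], 0], [50, [0, 0, 0.13], 0], [50, [0, 0, 0.1], 0], [50, [0, 0, 0], 0], [50, [0, 0, 0], 0]])

```text
time: 12.8
position: [0.5535, 0.1834, -0.0177]
tool_rot: [-3.079, 0.623, -0.001]
contact_force: [0.6, -0.5, 0.5]
width: 0.585
finger_force: 0.0
```

Call:
jog_arm(motion=[[15, [0, 0, 0], 0], [15, [0, 0, 0], 0], [15, [0, 0, 0], 0], [15, [0, 0, 0], 0], [15, [0, 0, 0], 0]])

```text
time: 13.3
position: [0.5539, 0.1836, -0.0172]
tool_rot: [-3.078, 0.623, -0.003]
contact_force: [-0.5, -0.3, 5.1]
width: 0.257
finger_force: 61.9
```

Call:
jog_arm(motion=[[15, [0, 0, -0.3], 0], [15, [0, 0, -0.5], 0], [15, [0, 0, -0.5], 0], [15, [0, 0, -0.5], 0], [15, [0, 0, -0.2], -0.145], [15, [0, 0, 0], -0.145], [15, [0, 0, 0], -0.145], [15, [0, 0, 0], 0]])

```text
time: 14.1
position: [0.5525, 0.1829, 0.0821]
tool_rot: [3.141, 0.056, -0.001]
contact_force: [-0.3, 0.1, 0.5]
width: 0.258
finger_force: 61.2
```

Run:
```python
from h import *
x,y=clamp2w(0.5,32); delta(x,y,75,A)
```

```text
t 14.1 pos [552.5 182.9  82.1] psi 0.035 toolz [-0.001 -0.    -1.   ] w 22.0 ff 61.214529275894165 cf [-0.27  0.12  0.51] | spin -0.001 shift [-0.588  5.019  0.141]
```

Call:
jog_arm(motion=[[15, [-0.2, 0.5, 0], 0], [15, [-0.2, 0.8, 0], 0], [15, [-0.19, 0.8, 0], 0], [15, [0, 0.8, 0], 0], [15, [0, 0.8, 0], 0], [15, [0, 0.8, 0], 0], [15, [0, 0.4, 0], 0], [15, [0, 0, 0], 0]])

```text
time: 14.9
position: [0.5315, -0.0682, 0.0817]
tool_rot: [3.139, 0.039, -0.001]
contact_force: [-0.1, 0.2, -1.6]
width: 0.258
finger_force: 61.2
```

Call:
jog_arm(motion=[[15, [0, 0, 0.3], 0], [15, [0, 0, 0], 0]])

```text
time: 15.1
position: [0.53, -0.0604, 0.0645]
tool_rot: [-3.139, -0.059, 0.007]
contact_force: [-0.7, 0.5, -0.8]
width: 0.268
finger_force: 61.2
```

Run:
```python
from h import *
x,y=clamp2w(0.5,32); delta(x,y,-6,A)
```

```text
t 15.1 pos [530.  -60.4  64.5] psi 0.038 toolz [-0.005  0.002 -1.   ] w 22.9 ff 61.220855712890625 cf [-0.73  0.47 -0.75] | spin 0.002 shift [0.037 0.174 1.41 ]
```

Call:
jog_arm(motion=[[15, [0.03, 0.15, 0], 0], [15, [0, 0, 0.4], 0], [15, [0, 0, 0.5], 0], [15, [0, 0, 0.2], 0], [15, [0, 0, 0], 0], [15, [0, 0, 0], 0]])

```text
time: 15.7
position: [0.5345, -0.0697, 0.0122]
tool_rot: [-3.141, -0.057, -0.001]
contact_force: [-0.1, -0.5, -0.7]
width: 0.263
finger_force: 61.2
```

Run:
```python
from h import *
x,y=clamp2w(0.5,32); delta(x,y,-6,A)
```

```text
t 15.7 pos [534.5 -69.7  12.2] psi 0.037 toolz [ 0.001  0.    -1.   ] w 22.4 ff 61.224331855773926 cf [-0.1  -0.54 -0.67] | spin 0.001 shift [-0.047 -0.015  0.364]
```

Call:
jog_arm(motion=[[15, [-0.05, 0, 0.12], 0], [15, [0, 0, 0.15], 0], [15, [0, 0, 0.07], 0], [15, [0, 0, 0], 0], [34, [0, 0, 0], 0], [34, [0, 0, 0], 0], [34, [0, 0, 0], 0]])

```text
time: 16.4
position: [0.5316, -0.0703, -0.0052]
tool_rot: [-3.141, -0.056, -0.0]
contact_force: [0.3, 0.3, -0.2]
width: 0.397
finger_force: 0.0
```

Call:
jog_arm(motion=[[34, [0, 0, -0.3], 0], [34, [0, 0, -0.7], 0], [34, [0, 0, -0.8], 0], [0, [0, 0, -0.8], 0], [0, [0, 0, -0.5], 0], [0, [0, 0.1, 0], 0], [0, [0, 0, 0], 0]])

```text
time: 17.1
position: [0.5322, -0.0763, 0.1513]
tool_rot: [3.14, 0.054, 0.004]
contact_force: [-0.1, -0.1, -0.3]
width: -0.001
finger_force: 0.0
```

Run:
```python
from h import *
x,y=clamp2w(0,-250); delta(x,y,150,A)
d=cam("side"); Q=cloud(d); im=d["image"]; hsv=cv2.cvtColor(im,cv2.COLOR_RGB2HSV).astype(int)
c=w2clamp(Q); z=Q[:,:,2]*1000
for lo,hi in((-10,55),(60,122)):
    k=(c[:,:,1]>lo)&(c[:,:,1]<hi)&(z>29)&(z<36)&(hsv[:,:,1]>130)&(hsv[:,:,0]<16)&(abs(c[:,:,0])<60); q=c[k]
    print(k.sum(),cv2.minAreaRect(q.astype(np.float32)) if k.sum()>3 else "",np.median(z[k]))
save("side3.png",im[140:250,200:360],4)
```

```text
t 17.1 pos [532.2 -76.3 151.3] psi 0.035 toolz [ 0.002 -0.001 -1.   ] w -0.1 ff 0.0 cf [-0.09 -0.1  -0.25] | spin -0.001 shift [-0.006  5.493  0.025]
101 ((-0.7748527526855469, 31.94373893737793), (27.669111251831055, 74.01822662353516), 88.36180877685547) 32.099885394050276
156 ((-1.5397567749023438, 91.55940246582031), (29.21843719482422, 99.14602661132812), 86.23474884033203) 32.36221339718118
```

View pics/side3.png

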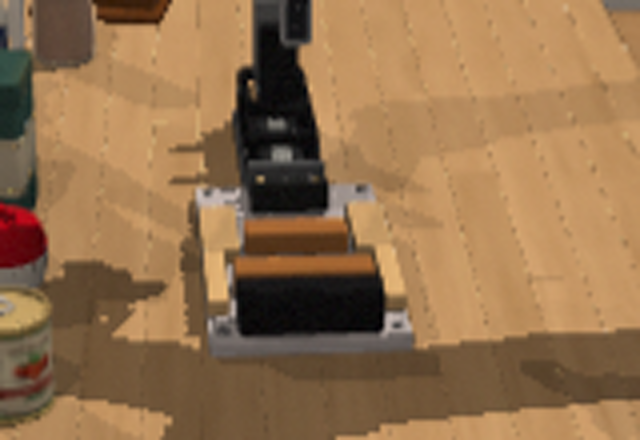

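Both slats lie flat in their rows: short at (297,235), long at (308,265). Next I go over the post to the back of the trigger.

Call:
jog_arm(motion=[[0, [0, 0.8, 0], 0], [0, [0, 0.8, 0], 0], [0, [0, 0.8, 0], 0], [0, [0, 0.8, 0], 0], [0, [0, 0.8, 0], 0], [0, [0, 0.8, 0], 0], [0, [0, 0.6, 0], 0], [0, [0, 0, 0], 0]])

```text
time: 17.95
position: [0.5377, -0.3519, 0.1473]
tool_rot: [3.139, 0.042, -0.007]
contact_force: [-0.8, -0.1, -0.2]
width: 0.0
finger_force: 0.0
```

Call:
jog_arm(motion=[[0, [0, 0, 0], 0], [0, [0, 0, 0], 0]])

```text
time: 18.15
position: [0.5411, -0.3425, 0.1483]
tool_rot: [-3.138, -0.06, 0.003]
contact_force: [-0.6, 1.0, -0.5]
width: -0.0
finger_force: 0.0
```

Run:
```python
from h import *
x,y=clamp2w(0,-240); delta(x,y,69,A)
d=cam("top"); Q=cloud(d); c=w2clamp(Q); z=Q[:,:,2]*1000
for nm,lo,hi,a,b in(("trig",110,130,-205,-160),("post",110,130,-150,-120),("pad/plate",24,50,-50,10)):
    k=(z>lo)&(z<hi)&(c[:,:,1]>a)&(c[:,:,1]<b)&(abs(c[:,:,0])<35)
    if k.sum()>3: print(nm,k.sum(),np.round(np.percentile(c[k],[1,50,99],axis=0),1).tolist(),np.median(z[k]))
```

```text
t 18.15 pos [ 541.1 -342.5  148.3] psi 0.038 toolz [-0.002  0.003 -1.   ] w -0.0 ff 0.0 cf [-0.59  0.97 -0.49] | spin 0.002 shift [ 0.007 -0.033  1.586]
trig 51 [[-15.2, -200.3], [1.0, -193.7], [14.9, -190.3]] 122.85678253373443
post 61 [[-15.7, -143.2], [0.4, -135.7], [14.8, -131.1]] 122.84917097304324
pad/plate 176 [[-28.8, -49.8], [-1.0, -32.4], [27.5, -17.9]] 35.19104271531598
```

Call:
jog_arm(motion=[[0, [0, 0, 0.5], 0], [0, [0, 0, 0.6], 0], [0, [0, 0, 0.48], 0], [0, [0, 0, 0], 0], [0, [0, 0, 0], 0]])

```text
time: 18.7
position: [0.5416, -0.3434, 0.0707]
tool_rot: [-3.14, -0.06, 0.001]
contact_force: [0.7, 0.2, 0.9]
width: -0.001
finger_force: 0.0
```

```bash
cat >> h.py <<'E'
def look():
    s=monitor.state(); d=cam("top"); Q=cloud(d); c=w2clamp(Q); z=Q[:,:,2]*1000
    print("t",s["time"],"tcp clamp",np.round(w2clamp(np.array(s["position"])),1),"z",round(s["position"][2]*1000,1),"cf",np.round(s["contact_force"],1))
    H=cv2.cvtColor(d["image"],cv2.COLOR_RGB2HSV).astype(int); wood=(H[:,:,1]>130)&(H[:,:,0]<16)
    k=(abs(c[:,:,0])<22)&(z>29)&(z<38)&(c[:,:,1]>-60)&(c[:,:,1]<128)
    for nm,m in(("slats",k&wood),("pad",k&~wood)):
        h=np.histogram(c[m][:,1],np.arange(-60,131,5))[0]; print(nm," ".join(f"{int(-60+5*i)}:{n}" for i,n in enumerate(h) if n))
    k=(z>100)&(z<130)&(c[:,:,1]>-199)&(c[:,:,1]<-150)&(abs(c[:,:,0])<14)
    if k.sum(): print("trig", k.sum(), np.round(np.percentile(c[k][:,1],[2,50,98]),1))
E
python3 -c "
from h import *
look()"
```

```text
t 18.7 tcp clamp [ 1.000e-01 -2.426e+02] z 70.7 cf [0.7 0.2 0.9]
slats 20:8 25:22 30:22 35:21 40:7 80:8 85:19 90:27 95:16
pad -55:2 -50:12 -45:11 -40:8 -35:13 -30:8 -25:4 -20:6 20:10 40:13 80:10 95:5 100:18
trig 52 [-197.6 -192.1 -189.9]
```

Call:
jog_arm(motion=[[0, [0, -0.3, 0], 0], [0, [0, -0.2, 0], 0], [0, [0, -0.2, 0], 0], [0, [0, -0.2, 0], 0], [0, [0, -0.15, 0], 0], [0, [0, 0, 0], 0], [0, [0, 0, 0], 0]])

```text
time: 19.45
position: [0.5408, -0.2937, 0.0723]
tool_rot: [3.139, 0.056, 0.005]
contact_force: [1.0, -4.6, 2.6]
width: 0.005
finger_force: 1.8
```

```bash
python3 -c "
from h import *
look()"
```

```text
t 19.45 tcp clamp [   1.  -192.9] z 72.3 cf [ 1.  -4.6  2.6]
slats 20:9 25:24 30:20 35:17 40:7 80:6 85:20 90:27 95:15
pad -60:5 -55:11 -50:9 -45:13 -40:14 -30:1 -25:15 -20:10 -15:11 -10:13 -5:5 0:12 20:13 40:14 80:13 95:5 100:19
trig 14 [-187.7 -174.5 -169.1]
```

Call:
jog_arm(motion=[[0, [0, -0.15, 0], 0], [0, [0, 0, 0], 0], [0, [0, 0, 0], 0]])

```text
time: 19.8
position: [0.5404, -0.2867, 0.0721]
tool_rot: [3.139, 0.055, 0.004]
contact_force: [1.8, -4.9, 4.9]
width: 0.0
finger_force: 2.5
```

Call:
jog_arm(motion=[[0, [0, 0.2, 0], 0], [0, [0, 0.3, 0], 0], [0, [0, 0.3, 0], 0], [0, [0, 0, 0], 0], [0, [0, 0, 0], 0]])

```text
time: 20.3
position: [0.5392, -0.3245, 0.0694]
tool_rot: [-3.138, -0.054, 0.004]
contact_force: [0.4, 0.5, -0.6]
width: 0.001
finger_force: 0.0
```

```bash
python3 -c "
from h import *
look()"
```

```text
t 20.3 tcp clamp [  -1.6 -223.6] z 69.4 cf [ 0.4  0.5 -0.6]
slats 20:8 25:22 30:22 35:22 40:6 80:4 85:20 90:26 95:14
pad -60:5 -55:8 -50:6 -45:11 -40:12 -35:14 -30:2 -25:1 -20:5 -15:7 -10:5 -5:6 0:4 5:5 10:6 20:10 40:15 80:14 95:6 100:18
trig 6 [-196.2 -192.  -190.3]
```

Call:
jog_arm(motion=[[0, [0, -0.25, 0], 0], [0, [0, -0.25, 0], 0], [0, [0, -0.2, 0], 0], [0, [0, -0.08, 0], 0], [0, [0, 0, 0], 0], [0, [0, 0, 0], 0]])

```text
time: 20.95
position: [0.5383, -0.2864, 0.0703]
tool_rot: [3.139, 0.057, -0.002]
contact_force: [-0.1, -4.7, -3.4]
width: -0.002
finger_force: 2.4
```

Call:
jog_arm(motion=[[0, [0, 0.2, 0], 0], [0, [0, 0.3, 0], 0], [0, [0, 0.26, 0], 0], [0, [0, 0, 0], 0], [0, [0, 0, 0], 0]])

```text
time: 21.45
position: [0.5413, -0.3238, 0.071]
tool_rot: [-3.14, -0.055, -0.002]
contact_force: [-0.5, -0.0, 0.1]
width: -0.001
finger_force: 0.0
```

```bash
python3 -c "
from h import *
look()
x,y=clamp2w(0,-223); delta(x,y,69,A)"
```

```text
t 21.45 tcp clamp [   0.5 -223. ] z 71.0 cf [-0.5 -0.   0.1]
slats 30:6 35:19 40:25 45:21 50:16 55:2 80:8 85:17 90:26 95:14
pad -60:4 -55:7 -50:10 -45:4 -40:8 -35:11 -30:9 -25:9 -20:10 -15:16 -10:12 -5:2 5:7 10:7 15:8 20:8 25:3 30:1 50:1 55:15 80:11 95:4 100:17
trig 12 [-197.5 -192.5 -190.1]
t 21.5 pos [ 541.4 -322.9   70.9] psi 0.036 toolz [ 0.001  0.001 -1.   ] w -0.2 ff 0.0 cf [-0.54  0.11 -0.09] | spin 0.0 shift [-0.013  0.018  0.039]
```

Call:
jog_arm(motion=[[0, [0, -0.25, 0], 0], [0, [0, -0.25, 0], 0], [0, [0, -0.2, 0], 0], [0, [0, -0.08, 0], 0], [0, [0, 0, 0], 0], [0, [0, 0, 0], 0]])

```text
time: 22.1
position: [0.5393, -0.2864, 0.0711]
tool_rot: [3.137, 0.057, 0.002]
contact_force: [-0.3, -5.9, -1.2]
width: -0.004
finger_force: 2.7
```

Call:
jog_arm(motion=[[0, [0, 0.2, 0], 0], [0, [0, 0.3, 0], 0], [0, [0, 0.26, 0], 0], [0, [0, 0, 0], 0], [0, [0, 0, 0], 0]])

```text
time: 22.6
position: [0.5407, -0.3225, 0.0705]
tool_rot: [-3.14, -0.055, 0.0]
contact_force: [0.5, 0.9, -0.4]
width: 0.0
finger_force: 0.0
```

```bash
python3 -c "
from h import *
look()
x,y=clamp2w(0,-223); delta(x,y,69,A)
d=cam('side'); save('s5.png',d['image'][130:240,200:360],4)"
```

```text
t 22.6 tcp clamp [-1.000e-01 -2.217e+02] z 70.5 cf [ 0.5  0.9 -0.4]
slats 55:11 60:25 65:22 70:23 75:22 80:16 85:23 90:27 95:21 100:6
pad -60:5 -55:9 -50:9 -45:7 -40:8 -35:9 -30:8 -25:8 -20:11 -15:7 -10:4 -5:7 0:7 5:14 10:13 15:12 20:1 30:7 35:9 40:6 45:6 50:2 55:2 100:15 105:3
trig 11 [-197.9 -192.4 -190.5]
t 22.65 pos [ 540.8 -321.8   70.4] psi 0.036 toolz [-0.     0.002 -1.   ] w 0.0 ff 0.0 cf [-0.56  0.01 -0.33] | spin 0.0 shift [-0.002  0.042  0.029]
```

View pics/s5.png

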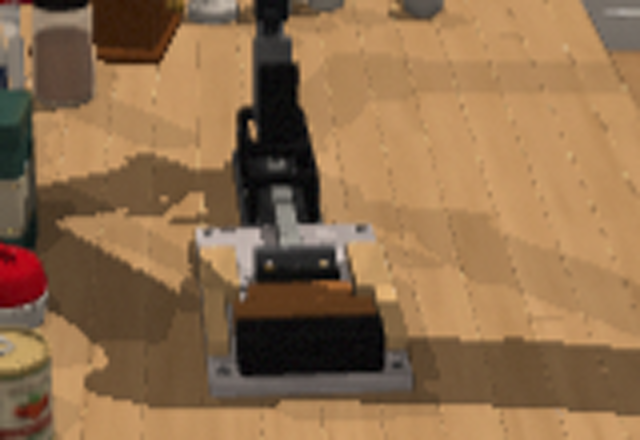

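Slats are butted together at (305,300) with pad behind them. One more full stroke should bring them to the jaw.

Call:
jog_arm(motion=[[0, [0, -0.25, 0], 0], [0, [0, -0.25, 0], 0], [0, [0, -0.2, 0], 0], [0, [0, -0.08, 0], 0], [0, [0, 0, 0], 0], [0, [0, 0, 0], 0]])

```text
time: 23.3
position: [0.539, -0.2863, 0.0709]
tool_rot: [3.137, 0.056, 0.002]
contact_force: [0.9, -6.7, -2.0]
width: 0.004
finger_force: 3.0
```

```bash
python3 -c "
from h import *
look()"
```

```text
t 23.3 tcp clamp [  -0.5 -185.4] z 70.9 cf [ 0.9 -6.7 -2. ]
slats 80:12 85:19 90:26 95:20 100:20 105:24 110:17 115:17 120:27 125:13
pad -60:5 -55:10 -50:10 -45:6 -40:10 -35:11 -30:6 -25:10 -20:10 -15:7 -10:4 -5:9 0:8 5:4 10:9 15:10 20:4 25:8 30:15 35:15 40:11 45:1 50:6 55:5 60:6 65:9 70:5 75:5 80:1
trig 10 [-181.7 -167.2 -161.8]
```

Call:
jog_arm(motion=[[0, [0, 0.2, 0], 0], [0, [0, 0.3, 0], 0], [0, [0, 0.2, 0], 0], [0, [0, 0, 0], 0], [0, [0, 0, 0], 0]])

```text
time: 23.85
position: [0.5408, -0.3181, 0.0707]
tool_rot: [-3.139, -0.056, -0.0]
contact_force: [1.1, 0.3, 0.3]
width: -0.002
finger_force: 0.0
```

```bash
python3 -c "
from h import *
look()"
```

```text
t 23.85 tcp clamp [ 2.000e-01 -2.173e+02] z 70.7 cf [1.1 0.3 0.3]
slats 80:12 85:19 90:23 95:20 100:21 105:24 110:19 115:20 120:23 125:13
pad -60:7 -55:7 -50:7 -45:7 -40:8 -35:11 -30:10 -25:7 -20:11 -15:6 -10:8 -5:10 0:9 5:4 10:8 15:8 20:4 25:6 30:18 35:13 40:10 45:1 50:4 55:4 60:6 65:10 70:6 75:2
trig 9 [-198.  -192.1 -190.8]
```

Call:
jog_arm(motion=[[0, [0, -0.12, 0], 0], [0, [0, -0.12, 0], 0], [0, [0, -0.1, 0], 0], [0, [0, 0, 0], 0], [0, [0, 0, 0], 0], [0, [0, 0, 0], 0]])

```text
time: 24.5
position: [0.5403, -0.305, 0.071]
tool_rot: [3.136, 0.055, 0.004]
contact_force: [2.0, -6.0, -3.3]
width: -0.001
finger_force: 3.2
```

```bash
python3 -c "
from h import *
look()"
```

```text
t 24.5 tcp clamp [ 1.000e-01 -2.042e+02] z 71.0 cf [ 2.  -6.  -3.3]
slats 80:13 85:20 90:26 95:17 100:19 105:22 110:21 115:20 120:24 125:14
pad -60:6 -55:8 -50:9 -45:6 -40:6 -35:9 -30:6 -25:10 -20:8 -15:9 -10:6 -5:8 0:9 5:6 10:9 15:7 20:5 25:7 30:17 35:14 40:16 45:11 60:6 65:9 70:5 75:1
trig 10 [-197.  -185.1 -179.5]
```

Call:
jog_arm(motion=[[0, [0, -0.08, 0], 0], [0, [0, -0.06, 0], 0], [0, [0, 0, 0], 0], [0, [0, 0, 0], 0], [0, [0, 0, 0], 0]])

```text
time: 25.05
position: [0.5401, -0.3013, 0.0711]
tool_rot: [3.132, 0.052, 0.006]
contact_force: [3.5, -11.1, -5.4]
width: -0.002
finger_force: 5.2
```

Run:
```python
from h import *
look()
for n in("top","side"):
    d=cam(n);Q=cloud(d);c=w2clamp(Q);z=Q[:,:,2]*1000
    k=(abs(c[:,:,0])<26)&(abs(c[:,:,0])>5)&(z>14)&(z<50)&(c[:,:,1]>20)&(c[:,:,1]<84)
    print(n,[(int(y),int(((c[k][:,1]//3*3)==y).sum()),int(np.median(z[k][(c[k][:,1]//3*3)==y]))) for y in range(21,84,3) if ((c[k][:,1]//3*3)==y).any()])
    if n=="side":
        u,v=proj(d,[np.r_[clamp2w(0,65)/1000,.035]])[0].astype(int); save("s6.png",d["image"][v-25:v+25,u-33:u+33],10)
```

```text
t 25.05 tcp clamp [ 1.000e-01 -2.005e+02] z 71.1 cf [  3.5 -11.1  -5.4]
slats 80:12 85:23 90:24 95:21 100:20 105:27 110:22 115:18 120:24 125:12
pad -60:5 -55:10 -50:8 -45:8 -40:7 -35:11 -30:8 -25:7 -20:11 -15:8 -10:6 -5:9 0:8 5:5 10:10 15:9 20:4 25:10 30:15 35:14 40:13 45:14 50:4 60:2 65:8 70:4 75:9 80:2
trig 10 [-193.3 -177.6 -175. ]
top [(21, 5, 22), (24, 5, 25), (27, 7, 17), (30, 9, 33), (33, 9, 33), (36, 9, 32), (39, 8, 32), (42, 11, 32), (45, 8, 31), (48, 9, 33), (51, 9, 40), (54, 16, 42), (57, 15, 43), (60, 16, 40), (63, 12, 32), (66, 7, 34), (69, 7, 30), (72, 8, 37), (75, 13, 40), (78, 14, 41), (81, 16, 33)]
side [(21, 1, 30), (27, 4, 33), (30, 2, 34), (48, 1, 40), (51, 6, 42), (54, 6, 42), (57, 21, 40), (60, 15, 40), (63, 10, 39), (66, 1, 43), (72, 8, 40), (75, 23, 39), (78, 18, 36), (81, 10, 33)]
```

View pics/s6.png

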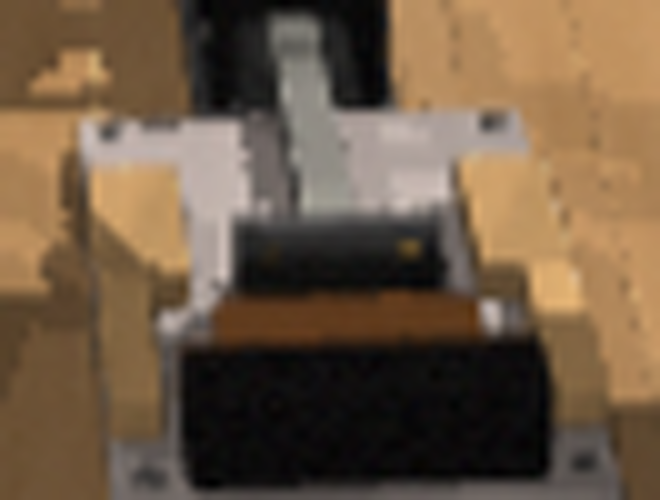

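Slats are tight to the jaw and the gap between back plate and pad is about 11 of 20 mm, so the pad is pressed about 8–9 mm. The force agrees. One check that it holds steady.

Call:
jog_arm(motion=[[0, [0, 0, 0], 0], [0, [0, 0, 0], 0], [0, [0, 0, 0], 0], [0, [0, 0, 0], 0], [0, [0, 0, 0], 0], [0, [0, 0, 0], 0], [0, [0, 0, 0], 0], [0, [0, 0, 0], 0]])

```text
time: 26.0
position: [0.5402, -0.3014, 0.0712]
tool_rot: [3.132, 0.052, 0.007]
contact_force: [3.7, -10.8, -6.2]
width: 0.001
finger_force: 5.2
```

```bash
python3 -c "
from h import *
print(workorder.finish_job())"
```

```text
the job is handed in; nothing more can be done
None
```

I handed the job in at about 26 s with both slats laid flat in their rows, then clamped tight against the jaw, the trigger held squeezed, and the pad pressed in about 8–9 of 20 mm by camera and force estimates; the hand-in returned no verdict.

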